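# Unbolt the gear case

## Task

Two steel parts cases stand on the overhaul bench, each lid held shut by a barrel bolt. Unbolt the case that has the round window in its lid: lift the bolt's handle up out of its notch, slide the bolt all the way back out of its keeper, and let go. Leave the bolt of the other case, the one with the straight slots, as it is.

Things in the scene. Friction and masses are not known exactly. Their poses are not given: they have to be found in the camera images.
- round_case: Case to unbolt, fixed to the bench: blue box 210 (x) x 280 (y) x 84 mm high, grey lid with a round window (112 mm, gear inside). Origin: centre of its underside; z up, +x to the lid's hinges, +y the way the bolt is drawn. The bolt, a 16 mm bar along y, has its axis at x = -45, z = 116 mm; its barrels and keeper (at -y) are 28 mm wide in x, tops at z = 129 mm.
- round_knob (a point): Centre of the 26 mm ball on its handle, a 10 mm stem 66 mm long from the bolt's axis. Shut: at x -111, y -12, z 116 to 126 mm of the case, stem to -x, in a notch between two 16 mm wide teeth (28 to 40 mm off the axis, tops z = 128) that block the bolt until the stem has turned up 0.6 rad. Turns up about the bolt's axis (knob up, then to +x) to 1.7 rad; stays where left; 1 to 2 N.
- round_bolt (a joint): How far the bolt of the round-window case is drawn, m: 0 shut, 0.060 at the stop, fully back. It moves with its handle along the case's +y against about 3 N of friction and stays where it is left. Its end leaves the keeper at 0.033. The knob can be pinched from above, the fingers closing along y, for the lift and the slide alike.
- slot_knob (a point): Centre of the same 26 mm ball knob on the bolt of the other case, which is alike in size and bolt but has three straight slots in its lid in place of the round window. To be left as it is.

How it is judged:
By the outcome, as a careful person would: the job done as asked, in the order asked, and still so for the second after the job is handed in, with the robot touching nothing.
It also fails if it takes over 38 s, if anything falls off the work surface, if the arm or the gripper's body presses on something with over 40 N, if the wrist force passes 120 N, or if a joint passes its speed limit or range.

## Robot

A 6-joint arm with a two-finger parallel gripper is mounted at the origin on the work surface. World frame = base frame: x ahead of the robot, y to its left, z up, the work surface at z = 0. Lengths are in mm, angles in rad, forces in N, time in s.
With the tool pointing down it reaches from about 375 to 900 mm from the base axis. Payload 3.1 kg.
Tool frame: the origin (TCP) lies at the very end of the fingers, on their centre line; the grasp point (between the pads) lies r.grip_depth behind it (r.grip_depth is the distance from the TCP to the grasp point, in mm); z points along the fingers, y is the line along which they close (so a half turn about z gives the same grasp; the last joint's range is limited). The gripper opens to 87 mm and grips with 3 to 60 N. Pads are 19 mm wide; open, the fingers measure 117 mm over their backs; the gripper's body (75 mm by 190 mm) begins 51 mm behind the grasp point.
Start: joints at [0.955, 0.527, 1.433, -0, 1.181, -0.178], TCP at [264.925, 566.049, 222.548] pointing down, gripper open.
Joint ranges: [-3.08, 3.08], [-0.75, 2.2], [0.22, 2.44], [-1.43, 4.57], [0, 2.65], [-2.85, 2.85]. Speed limits (rad/s): [2.79, 2.79, 3.14, 3.14, 3.14, 3.14].

## Interface

Orientations are given as a unit quaternion [x, y, z, w].
In Python, from workcell import r, vision gives the robot as it stands.
- The arm moves only by the tool send_rows, never from a script. Its arguments are lists of equal length, an entry for each row: "translation": the shift along the world's x, y, z in mm, a list of three; "twist": the turn, a rotation vector about the world's x, y, z in degrees, a list of three; "claw": the closure, from 0 (fully open) to 1 (shut). A call has 1 to 8 rows; each row is the pose to reach, as a shift and turn from the pose commanded when the call began; what a row does not reach only later rows make up. A row lasts 1/10 s, in which the tool goes at most 50 mm and 8.59 degrees, less where a joint would pass 70% of its speed; a pose out of reach is approached as far as the arm can. A call with a gripper value outside its range is refused whole. The fingers move at their own pace and stop on an object; "force" is the grip in N (left out, the last holds). Time passes only in rows, so rows that repeat a pose let the fingers close. It gives the time, the measured TCP pose, the force, the opening and the grip force at its end, in the units of the state.
- r.observe(): the state, without advancing time (a new reading comes with each control period).
- vision.capture(name): name is "scene" or "top"; returns the picture (384x512x3 uint8, red, green, blue); there is no depth.
- vision.camera_params(name): a dict with "vertical_fov" (degrees; the focal length in pixels is half the picture's height over the tangent of half this angle, whatever the lens; pixels are square), "cx", "cy" (the principal point, pixels), "position" and "orientation" of the camera in the world. Camera axes: x right, y down, z forward; pixel columns grow to the right and rows downward; lengths in mm; the calibration is good to about 2 mm. A picture is of the moment at which its call begins. camera_params takes no time and is no camera call.
- r.close_job(): hands the job in; it is judged then, once.
The state is a dict: "time": time; "joint_positions": joint angles; "joint_vel": joint speeds; "joint_efforts": joint torques, N m; "tool_pos": TCP position; "ee_rot": TCP orientation; "wrist_force": force on the tool from outside, world axes, zero at the start; "torque": the same for the moment, N m; "gripper_width": opening from 0.0 (shut) to 1.0 (fully open); "gripper_force": force on a finger pad.
Only numpy, scipy, OpenCV 4.12 (cv2) and the standard library are available. Lean on these libraries where they do the work, as an engineer would, in place of code of your own. Each camera call takes 0.05 s, during which the arm holds its last target. There are 200 camera calls.

## Working session

There is one attempt and no reset: what is moved stays moved. The work goes in short steps, Python scripts to look and compute and a tool call to move; the robot and the scene stay as the last step left them, time stands still between calls to the robot, and variables do not carry over. Pictures are saved under pics/ and viewed, at most 10 in all, crops included, and the job is handed in when it is done.

Besides the shell and the picture viewer there is one more tool, called after "Emit:" as name(argument=value, ...), one argument or row to a line, values as JSON. send_rows: Moves the arm, as the interface text tells. Its arguments: {"type":"object","properties":{"translation":{"type":"array","items":{"type":"array","items":{"type":"number"}}},"twist":{"type":"array","items":{"type":"array","items":{"type":"number"}}},"claw":{"type":"array","items":{"type":"number"}},"force":{"type":"number"}},"required":["translation","twist","claw"]}

```bash
mkdir -p pics
python3 - <<'E'
from workcell import r, vision
import cv2
for n in("scene","top"):
    im=vision.capture(n); cv2.imwrite(f"pics/{n}0.png",im[:,:,::-1]); print(n,vision.camera_params(n))
print(r.grip_depth,r.observe())
E
```

```text
scene {'vertical_fov': 55.73461410042815, 'cx': 256.47420696625363, 'cy': 195.3685119875918, 'position': array([876.92032271, 344.6470093 , 528.90459383]), 'orientation': array([ 0.32179755,  0.84501908, -0.39841798, -0.15379271])}
top {'vertical_fov': 43.05697650725704, 'cx': 263.81731919414653, 'cy': 186.1512311492267, 'position': array([ 286.59267318,  -26.12945914, 1269.57224405]), 'orientation': array([ 0.71116861, -0.6941192 ,  0.07757068, -0.08012828])}
18.700000000000003 {'time': 0.1, 'joint_positions': array([ 9.54521919e-01,  5.28388161e-01,  1.43378634e+00, -2.78677235e-05,
        1.18136719e+00, -1.78488387e-01]), 'joint_vel': array([-1.15966098e-03, -1.50979911e-03, -6.09257331e-04, -1.77450721e-03,
        3.37326972e-04,  3.37973097e-06]), 'joint_efforts': array([-6.94222072e-04, -4.40988743e+01, -1.77148211e+01,  6.34201895e-02,
        5.34134475e-02, -4.68711244e-05]), 'tool_pos': array([264.54681438, 565.52394008, 221.65640926]), 'ee_rot': array([ 2.17143902e-01,  9.76139117e-01, -9.03566676e-04, -3.65261583e-04]), 'wrist_force': array([-0.79457294,  0.00553056, -1.06388884]), 'torque': array([-0.00293822, -0.03279491,  0.01408442]), 'gripper_force': 0.0, 'gripper_width': 1.0011666949024212}
```

View pics/scene0.png

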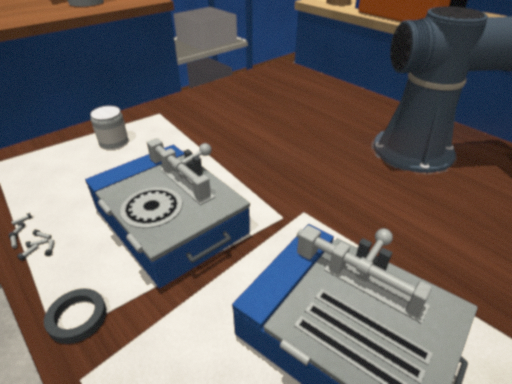

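View pics/top0.png

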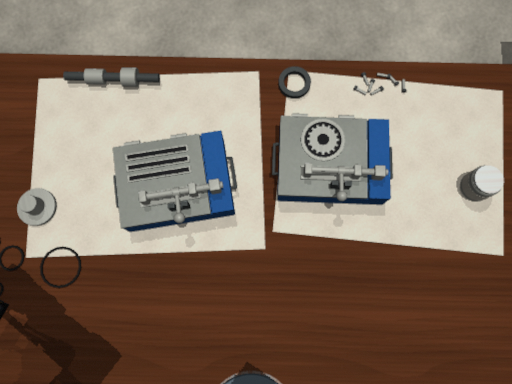

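The top view shows the round-window case at about (333,158) and its knob near (342,194). The slotted case is on the left. In the scene view, the round case's knob is at about (204,150).

```bash
python3 - <<'E'
import cv2,numpy as np
a=cv2.imread("pics/top0.png")[105:215,265:400]; b=cv2.imread("pics/scene0.png")[125:285,80:255]
a=cv2.resize(a,None,fx=3.6,fy=3.6,interpolation=cv2.INTER_CUBIC);b=cv2.resize(b,(306,280),interpolation=cv2.INTER_CUBIC)
c=np.zeros((396,800,3),np.uint8);c[:a.shape[0],:a.shape[1]]=a;c[:280,490:796]=b
cv2.imwrite("pics/crop0.png",c)
E
cat > h.py <<'E'
import numpy as np
from workcell import r,vision
from scipy.spatial.transform import Rotation as R
def ray(n,u,v):
    p=vision.camera_params(n);f=192/np.tan(np.radians(p["vertical_fov"]/2))
    d=R.from_quat(p["orientation"]).apply([(u-p["cx"])/f,(v-p["cy"])/f,1]);return p["position"],d/np.linalg.norm(d)
def onz(n,u,v,z):
    o,d=ray(n,u,v);return o+d*(z-o[2])/d[2]
def tri(u1,u2):
    a,d=ray("top",*u1);b,e=ray("scene",*u2)
    s=np.linalg.lstsq(np.c_[d,-e],b-a,rcond=None)[0];p,q=a+s[0]*d,b+s[1]*e
    return (p+q)/2,np.linalg.norm(p-q)
E
```

```text
(no output)
```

View pics/crop0.png

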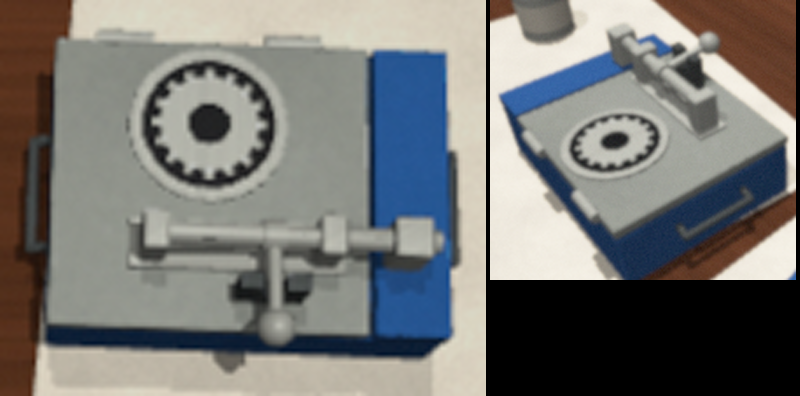

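The crop shows the knob at top (341.9,196.1) and scene (205.2,149). The bolt bar runs from top (315,170) to (370.6,171.7), and the lid's bottom edge from (278.3,195.3) to (367.8,198).

Run:
```python
from h import *
print(tri((341.9,196.1),(205.2,149)), onz("top",341.9,196.1,121))
for n,p,q,z in(("bolt",(315,170),(370.6,171.7),116),("lidbot",(278.3,195.3),(367.8,198),90),("lidtop",(280.8,116.1),(367.8,118.9),90)):
    A=onz("top",*p,z);B=onz("top",*q,z);d=A-B;print(n,A,B,np.degrees(np.arctan2(-d[0],d[1])),"deg case yaw")
print(R.from_quat(r.observe()["ee_rot"]).as_matrix().round(3))
```

```text
(array([ 526.44381297, -206.42752946,  123.53072996]), np.float64(1.4867578756190925)) [ 527.54977346 -207.33645387  121.        ]
bolt [ 592.28499008 -143.0101317   116.        ] [ 591.26753825 -278.99368107  116.        ] -0.42868867596829796 deg case yaw
lidbot [532.27062962 -54.92546517  90.        ] [ 530.80485541 -276.15006573   90.        ] -0.3796207414356495 deg case yaw
lidtop [740.19400825 -57.65445527  90.        ] [ 737.93907801 -280.90382844   90.        ] -0.5786963287410273 deg case yaw
[[-0.906  0.424 -0.001]
 [ 0.424  0.906 -0.002]
 [ 0.    -0.002 -1.   ]]
```

Emit:
send_rows(
  translation=[
    [0,-10,50],
    [60,-60,80],
    [80,-110,80],
    [261,-772,80],
    [261,-772,80],
    [261,-772,80],
    [261,-772,80],
    [261,-772,80],
  ],
  twist=[
    [0,0,8],
    [0,0,16],
    [0,0,24.6],
    [0,0,24.6],
    [0,0,24.6],
    [0,0,24.6],
    [0,0,24.6],
    [0,0,24.6],
  ],
  claw=[0,0,0,0,0,0,0,0],
  force=20,
)

```text
time: 0.9
tool_pos: [395.0, 244.6, 298.8]
ee_rot: [0.004, 1.0, -0.0, -0.0]
wrist_force: [0.2, 0.1, -0.0]
gripper_width: 1.002
gripper_force: 0.0
```

Emit:
send_rows(
  translation=[
    [0,0,0],
    [0,0,0],
    [0,0,0],
  ],
  twist=[
    [0,0,0],
    [0,0,0],
    [0,0,0],
  ],
  claw=[0,0,0],
)

```text
time: 1.2
tool_pos: [394.8, 247.3, 298.8]
ee_rot: [0.004, 1.0, 0.0, -0.0]
wrist_force: [-0.9, 0.9, -1.0]
gripper_width: 1.0
gripper_force: 0.0
```

Emit:
send_rows(
  translation=[
    [131,-453,0],
    [131,-453,0],
    [131,-453,0],
    [131,-453,0],
    [131,-453,0],
    [131,-453,0],
    [131,-453,0],
    [131,-453,0],
  ],
  twist=[
    [0,0,0],
    [0,0,0],
    [0,0,0],
    [0,0,0],
    [0,0,0],
    [0,0,0],
    [0,0,0],
    [0,0,0],
  ],
  claw=[0,0,0,0,0,0,0,0],
)

```text
time: 2.0
tool_pos: [507.4, -137.6, 298.8]
ee_rot: [0.003, 1.0, 0.0, 0.0]
wrist_force: [0.9, 0.4, -0.7]
gripper_width: 0.999
gripper_force: 0.0
```

Emit:
send_rows(
  translation=[
    [0,0,0],
    [0,0,0],
  ],
  twist=[
    [0,0,0],
    [0,0,0],
  ],
  claw=[0,0],
)

```text
time: 2.2
tool_pos: [506.8, -136.9, 298.3]
ee_rot: [0.004, 1.0, 0.001, -0.001]
wrist_force: [-0.0, 0.2, -0.7]
gripper_width: 1.002
gripper_force: 0.0
```

Emit:
send_rows(
  translation=[
    [19.5,-69.5,0],
    [19.5,-69.5,0],
    [19.5,-69.5,-50],
    [19.5,-69.5,-100],
    [19.5,-69.5,-138],
    [19.5,-69.5,-138],
    [19.5,-69.5,-138],
  ],
  twist=[
    [0,0,0],
    [0,0,0],
    [0,0,0],
    [0,0,0],
    [0,0,0],
    [0,0,0],
    [0,0,0],
  ],
  claw=[0.3,0.3,0.3,0.3,0.3,0.3,0.3],
)

```text
time: 2.9
tool_pos: [526.2, -205.2, 161.3]
ee_rot: [0.003, 1.0, 0.0, -0.0]
wrist_force: [0.4, -0.5, 0.3]
gripper_width: 0.703
gripper_force: 0.0
```

Run:
```python
from h import *
import cv2
im=[]
for n,(x,y) in(("scene",(110,60)),("top",(270,100))):
    c=vision.capture(n)[y:y+130,x:x+130,::-1];im.append(cv2.resize(c,(390,390),interpolation=cv2.INTER_CUBIC))
cv2.imwrite("pics/c1.png",np.hstack(im)); print(r.observe()["tool_pos"])
```

```text
[ 527.65881246 -206.89576255  163.41230024]
```

View pics/c1.png

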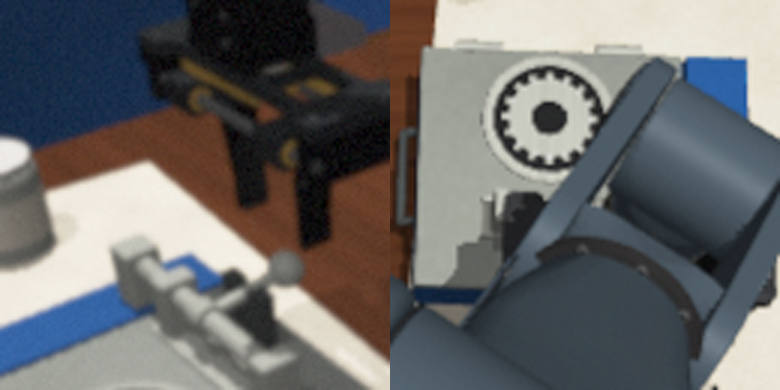

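The fingers straddle the knob: tips at crop (250,205) and (312,240), knob at (287,268) below them. I'll descend and close.

Emit:
send_rows(
  translation=[
    [0,0,-30],
    [0,0,-57],
    [0,0,-57],
    [0,0,-57],
    [0,0,-57],
    [0,0,-57],
    [0,0,-57],
    [0,0,-57],
  ],
  twist=[
    [0,0,0],
    [0,0,0],
    [0,0,0],
    [0,0,0],
    [0,0,0],
    [0,0,0],
    [0,0,0],
    [0,0,0],
  ],
  claw=[0.3,0.3,0.3,0.3,0.9,0.9,0.9,0.9],
  force=20,
)

```text
time: 3.8
tool_pos: [526.1, -207.4, 104.7]
ee_rot: [0.004, 1.0, -0.0, 0.001]
wrist_force: [-1.1, 0.8, 0.4]
gripper_width: 0.425
gripper_force: 0.0
```

Emit:
send_rows(
  translation=[
    [0,0,0],
    [0,0,0],
    [0,0,0],
  ],
  twist=[
    [0,0,0],
    [0,0,0],
    [0,0,0],
  ],
  claw=[0.9,0.9,0.9],
)

```text
time: 4.1
tool_pos: [525.6, -205.4, 103.7]
ee_rot: [0.005, 1.0, 0.002, -0.0]
wrist_force: [1.1, 3.6, 1.0]
gripper_width: 0.279
gripper_force: 20.0
```

Emit:
send_rows(
  translation=[
    [0.5,0,4],
    [1,0,8],
    [2,0,12],
    [3.5,0,16.5],
    [5,0,20],
    [6.5,0,23.5],
    [9.5,0,29],
    [13,0,34.5],
  ],
  twist=[
    [0,0,0],
    [0,0,0],
    [0,0,0],
    [0,0,0],
    [0,0,0],
    [0,0,0],
    [0,0,0],
    [0,0,0],
  ],
  claw=[0.9,0.9,0.9,0.9,0.9,0.9,0.9,0.9],
)

```text
time: 4.9
tool_pos: [538.9, -205.5, 137.5]
ee_rot: [0.005, 1.0, 0.002, -0.0]
wrist_force: [4.7, 4.3, -7.2]
gripper_width: 0.277
gripper_force: 20.1
```

Run:
```python
from h import *
import cv2
c=vision.capture("scene")[80:230,120:270,::-1];cv2.imwrite("pics/c2.png",cv2.resize(c,(600,600),interpolation=cv2.INTER_CUBIC)); print(r.observe()["wrist_force"])
```

```text
[ 2.66907808  5.85914445 -3.72453255]
```

View pics/c2.png

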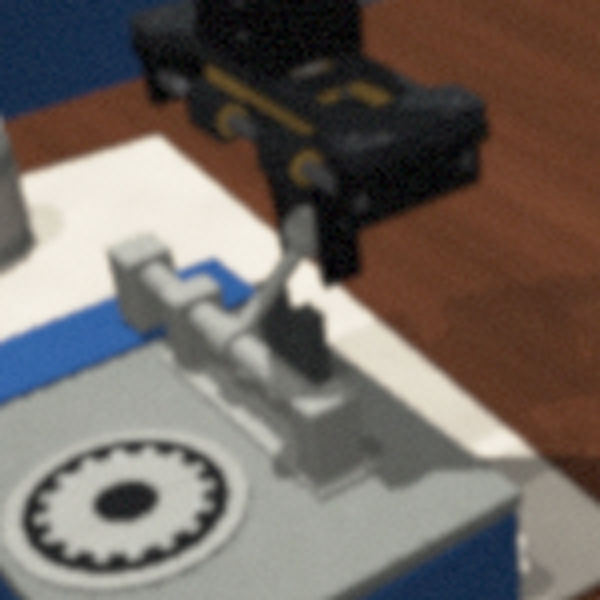

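The pads hold the knob at (300,225) and the stem is rising out of the notch. I'll keep lifting to about 0.95 rad.

Emit:
send_rows(
  translation=[
    [3,0,4],
    [6.5,0,7.5],
    [10,0,10.5],
    [14,0,13.5],
    [14,0,13.5],
  ],
  twist=[
    [0,0,0],
    [0,0,0],
    [0,0,0],
    [0,0,0],
    [0,0,0],
  ],
  claw=[0.9,0.9,0.9,0.9,0.9],
)

```text
time: 5.45
tool_pos: [553.2, -205.7, 151.0]
ee_rot: [0.004, 1.0, 0.001, -0.0]
wrist_force: [4.6, 5.1, -8.3]
gripper_width: 0.277
gripper_force: 20.0
```

Emit:
send_rows(
  translation=[
    [0,4,0],
    [0,9,0],
    [0,14,0],
    [0,19,0],
    [0,24,0],
    [0,29,0],
    [0,34,0],
    [0,34,0],
  ],
  twist=[
    [0,0,0],
    [0,0,0],
    [0,0,0],
    [0,0,0],
    [0,0,0],
    [0,0,0],
    [0,0,0],
    [0,0,0],
  ],
  claw=[0.9,0.9,0.9,0.9,0.9,0.9,0.9,0.9],
)

```text
time: 6.25
tool_pos: [553.9, -173.8, 151.3]
ee_rot: [0.004, 1.0, -0.001, 0.001]
wrist_force: [5.4, -0.2, -11.9]
gripper_width: 0.276
gripper_force: 20.0
```

Emit:
send_rows(
  translation=[
    [0,5,0],
    [0,10,0],
    [0,14,0],
    [0,18,0],
    [0,22,0],
    [0,24,0],
    [0,24,0],
  ],
  twist=[
    [0,0,0],
    [0,0,0],
    [0,0,0],
    [0,0,0],
    [0,0,0],
    [0,0,0],
    [0,0,0],
  ],
  claw=[0.9,0.9,0.9,0.9,0.9,0.9,0.9],
)

```text
time: 6.95
tool_pos: [554.3, -150.3, 151.4]
ee_rot: [0.004, 1.0, -0.001, 0.002]
wrist_force: [6.0, -0.4, -12.2]
gripper_width: 0.274
gripper_force: 20.0
```

Emit:
send_rows(
  translation=[
    [0,1,0],
    [0,2,0],
    [0,3,0],
    [0,3,0],
  ],
  twist=[
    [0,0,0],
    [0,0,0],
    [0,0,0],
    [0,0,0],
  ],
  claw=[0.9,0.9,0.9,0.9],
)

```text
time: 7.35
tool_pos: [554.3, -147.6, 151.4]
ee_rot: [0.004, 1.0, -0.001, 0.002]
wrist_force: [6.7, -2.1, -13.2]
gripper_width: 0.274
gripper_force: 20.0
```

Emit:
send_rows(
  translation=[
    [0,1,0],
    [0,2,0],
    [0,3,0],
    [0,3,0],
  ],
  twist=[
    [0,0,0],
    [0,0,0],
    [0,0,0],
    [0,0,0],
  ],
  claw=[0.9,0.9,0.9,0.9],
)

```text
time: 7.75
tool_pos: [554.4, -145.4, 151.4]
ee_rot: [0.004, 1.0, -0.002, 0.002]
wrist_force: [5.6, -4.6, -13.1]
gripper_width: 0.279
gripper_force: 20.0
```

Run:
```python
from h import *
import cv2
c=vision.capture("scene")[80:230,120:270,::-1];cv2.imwrite("pics/c3.png",cv2.resize(c,(600,600),interpolation=cv2.INTER_CUBIC)); print(r.observe()["wrist_force"])
```

```text
[  5.54076648  -4.51721512 -12.987254  ]
```

View pics/c3.png

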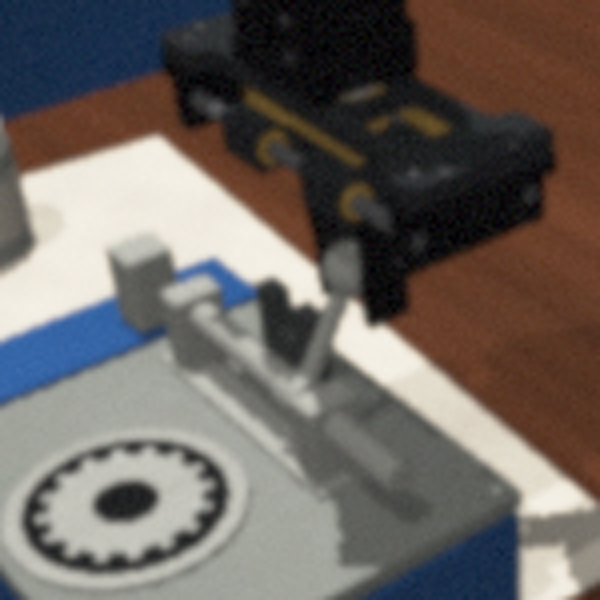

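The bolt has left the keeper at (140,270). I'll push a little further to confirm it's at the stop.

Emit:
send_rows(
  translation=[
    [0,1,0],
    [0,2,0],
    [0,3,0],
    [0,4,0],
    [0,4,0],
  ],
  twist=[
    [0,0,0],
    [0,0,0],
    [0,0,0],
    [0,0,0],
    [0,0,0],
  ],
  claw=[0.9,0.9,0.9,0.9,0.9],
)

```text
time: 8.3
tool_pos: [555.5, -145.1, 152.1]
ee_rot: [0.004, 1.0, -0.005, 0.003]
wrist_force: [6.0, -12.3, -12.9]
gripper_width: 0.276
gripper_force: 20.0
```

Emit:
send_rows(
  translation=[
    [0,0,0],
    [0,0,0],
    [0,0,0],
    [0,0,0],
    [0,0,0],
  ],
  twist=[
    [0,0,0],
    [0,0,0],
    [0,0,0],
    [0,0,0],
    [0,0,0],
  ],
  claw=[0.3,0.3,0.3,0.3,0.3],
)

```text
time: 8.8
tool_pos: [552.5, -138.9, 152.4]
ee_rot: [0.004, 1.0, -0.0, -0.0]
wrist_force: [-0.3, 0.1, -0.4]
gripper_width: 0.636
gripper_force: 0.0
```

Emit:
send_rows(
  translation=[
    [0,0,20],
    [0,0,50],
    [0,0,90],
    [-40,0,130],
    [-80,0,150],
    [-80,0,150],
    [-80,0,150],
  ],
  twist=[
    [0,0,0],
    [0,0,0],
    [0,0,0],
    [0,0,0],
    [0,0,0],
    [0,0,0],
    [0,0,0],
  ],
  claw=[0.3,0.3,0.3,0.3,0.3,0.3,0.3],
)

```text
time: 9.5
tool_pos: [472.4, -139.0, 303.1]
ee_rot: [0.004, 1.0, -0.001, 0.001]
wrist_force: [-0.0, -0.1, -0.2]
gripper_width: 0.701
gripper_force: 0.0
```

Run:
```python
from h import *
import cv2
c=vision.capture("scene")[:,:,::-1];cv2.imwrite("pics/c4.png",cv2.resize(c,(800,600),interpolation=cv2.INTER_CUBIC)); print(r.observe()["wrist_force"])
```

```text
[ 0.68421504  0.29592213 -0.07957989]
```

View pics/c4.png

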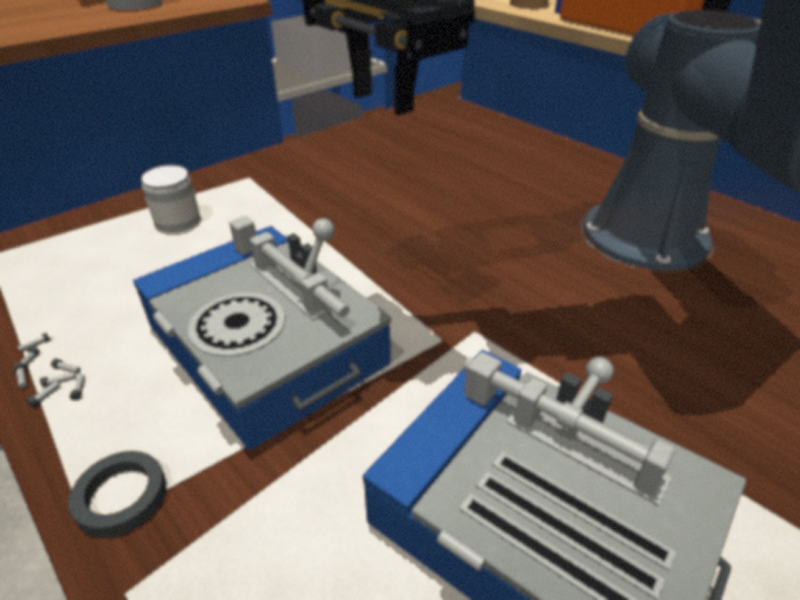

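The round case's bolt is fully back, with its knob at (322,229) and the keeper at (243,235) empty. The slotted case is unchanged and the gripper is clear.

```bash
python3 -c "
from workcell import r
print(r.close_job())"
```

```text
the job is handed in; nothing more can be done
None
```

The round-window case is unbolted: its bolt is drawn back to the stop and let go, the slotted case is untouched, and the job was handed in at about 9.6 s.

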